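Build up the packing stack on the sprung repair support

ROBOT

A 6-joint arm with a two-finger parallel gripper is mounted at the origin on the work surface. World frame = base frame: x ahead of the robot, y to its left, z up, the work surface at z = 0. Lengths are in m, angles in degrees, forces in N, time in s.
With the tool pointing down it reaches from about 0.35 to 0.875 m from the base axis. Payload 4.2 kg.
Tool frame: the origin (TCP) lies on the front face of the gripper's body, between the roots of the fingers; the fingertips stand 70 mm ahead of it and the grasp point (between the pads) lies 51 mm ahead of it; z points along the fingers, y is the line along which they close (so a half turn about z gives the same grasp; the last joint's range is limited). The gripper opens to 87 mm and grips with 3 to 60 N. Pads are 19 mm wide; open, the fingers measure 117 mm over their backs; the gripper's body (75 mm by 190 mm) begins 51 mm behind the grasp point.
Start: joints at [-51.073, 22.042, 0.453, 0, -68.411, -14.817], TCP at [0.255, -0.57, 0.292] pointing down, gripper open.
Joint ranges: [-179.83, 179.83], [-69.29, 118.12], [-61.27, 80.66], [-181.25, 117.63], [-171.15, -9.14], [-177.46, 177.46]. Speed limits (degrees/s): [159.86, 159.86, 180, 180, 180, 180].

INTERFACE

Orientations are given as a 3x3 rotation matrix whose columns are the frame's x, y, z axes.
In Python, from station import r gives the robot as it stands.
- The arm moves only by the shell command python3 -m pendant 'ROWS' [OPENING]. ROWS is JSON, a list of rows, each a list of 2 entries, a list of its own where there are three numbers: the shift along the tool's x, y, z in mm, then the turn, a rotation vector about the tool's x, y, z in rad. A call has 1 to 10 rows; each row is the pose to reach, as a shift and turn from the pose commanded when the call began, along the tool's axes at that moment; what a row does not reach only later rows make up. A row lasts 1/10 s, in which the tool goes at most 50 mm and 8.59 degrees, less where a joint would pass 70% of its speed; a pose out of reach is approached as far as the arm can. A call with a gripper value outside its range is refused whole. OPENING is the opening, from 0 (shut) to 1 (fully open), set as the call begins (- or left out, the last holds). The fingers move at their own pace and stop on an object; the grip force is fixed at half the most. Time passes only in rows, so rows that repeat a pose let the fingers close. It gives the time, the measured TCP pose, the force, the opening and the grip force at its end, in the units of the state.
- r.sense(): the state, without advancing time (a new reading comes with each control period).
- r.capture(name): name is "scene" or "top"; returns a dict with "frame" (384x512x3 uint8, red, green, blue), "vertical_fov" (degrees; the focal length in pixels is half the picture's height over the tangent of half this angle, whatever the lens; pixels are square), "cx", "cy" (the principal point, pixels), "rvec" (rotation vector, rad) and "tvec" (3), from world to camera coordinates, as OpenCV has them. Camera axes: x right, y down, z forward; pixel columns grow to the right and rows downward; lengths in m; the calibration is good to about 2 mm. A picture is of the moment at which its call begins. There is no depth.
- r.finish_job(): hands the job in; it is judged then, once.
The state is a dict: "time_s": time; "joints": joint angles; "joint_velocities": joint speeds; "effort": joint torques, N m; "tcp_pos": TCP position; "ee_rot": TCP orientation; "wrist_force": force on the tool from outside, world axes, zero at the start; "moment": the same for the moment, N m; "gripper_width": opening from 0.0 (shut) to 1.0 (fully open); "gripper_force": force on a finger pad.
Only numpy, scipy, OpenCV 4.12 (cv2) and the standard library are available. Lean on these libraries where they do the work, as an engineer would, in place of code of your own. Each camera call takes 0.05 s, during which the arm holds its last target. There are 200 camera calls.

TASK

The longest aluminium packing plate has just been laid on the sprung seat between the guide posts: press gently on its middle with the closed fingertips (about 8 to 12 newtons) to feel that it lies flat. Then stack the middle-length plate on it and the shortest on top, each flat, centred and lengthwise along the seat, and after letting go of each press it the same way, the first of them before you add the next. Leave the mug, screwdriver and drive where they are.

Things in the scene. Friction and masses are not known exactly. Their poses are not given: they have to be found in the camera images.
- seat_top (a point): Centre of the top face of the sprung seat, a dark steel plate 124 mm (x) x 46 mm (y) x 8 mm, 40 mm above the bench when unloaded; z up. It moves only straight down, on a spring. The 50 mm wide plates go on it with their x along its x, either way round; the finished stack is 30 mm high.
- fixture: The grey steel base under the seat, 160 x 100 x 12 mm, fixed to the bench; origin at the centre of its underside, x along the seat. Four fixed round-topped guide posts, 8 mm thick, stand at x = +-29, y = +-32 mm, tips 62 mm above the bench. Between them 56 mm is free across the seat for the plates, and 50 mm along it, for fingers to hold a plate by the middle of its long sides.
- seat (a joint): How far the sprung seat is pushed down, in m: 0 unloaded, 0.012 on its stop. The spring takes about 1.5 N to start and 1.5 N more for each mm (the seat's own weight uses up the start); the three plates' weight sinks it by 2 to 4 mm.
- plate_long_centre (a point): Centre (half-way up) of the longest aluminium packing plate, loose, lying flat on the sprung seat at the start: 120 mm long (its x) x 50 mm wide (its y) x 12 mm thick (its z, up), about 194 g. Plain rectangular plate with a small dark dot near each end of its top face.
- plate_mid_centre (a point): Centre (half-way up) of the middle aluminium packing plate, loose, lying flat on the bench at the start: 96 mm long (its x) x 50 mm wide (its y) x 10 mm thick (its z, up), about 130 g. Plain rectangular plate with a small dark dot near each end of its top face.
- plate_short_centre (a point): Centre (half-way up) of the shortest aluminium packing plate, loose, lying flat on the bench at the start: 72 mm long (its x) x 50 mm wide (its y) x 8 mm thick (its z, up), about 78 g. Plain rectangular plate with a small dark dot near each end of its top face.
- mug: White mug, 76 mm across, 92 mm high, loose; origin at the centre of its underside. Bystander.
- screwdriver_grip (a point): Grip of a black-handled screwdriver 190 mm long lying on the bench, loose. Bystander.
- drive: Black hard drive 100 x 70 x 15 mm with a paper label on top, lying flat, loose; origin at the centre of its underside. Bystander, not a plate.
There are look-alikes about, which are no part of the job. Leave any turquoise or yellow look-alike of the part that bears plate_long_centre alone.

How it is judged:
By the outcome, as a careful person would: the job done as asked, in the order asked, and still so for the second after the job is handed in, with the robot touching nothing.
It also fails if it takes over 72 s, if anything falls off the work surface, if the arm or the gripper's body presses on something with over 40 N, if the wrist force passes 120 N, or if a joint passes its speed limit or range.

## Working session

There is one attempt and no reset: what is moved stays moved. The work goes in short steps, Python scripts to look and compute and a shell command to move; the robot and the scene stay as the last step left them, time stands still between calls to the robot, and variables do not carry over. Pictures are saved under pics/ and viewed, at most 10 in all, crops included, and the job is handed in when it is done.

```bash
ls; mkdir -p pics
cat > h.py <<'E'
import numpy as np, cv2
from station import r
def cam(n):
    c=r.capture(n); f=c["frame"]; h=f.shape[0]
    fl=h/2/np.tan(np.radians(c["vertical_fov"])/2)
    c["K"]=np.array([[fl,0,c["cx"]],[0,fl,c["cy"]],[0,0,1]]); c["R"]=cv2.Rodrigues(np.array(c["rvec"],float))[0]; c["t"]=np.array(c["tvec"],float).ravel()
    return c
def ray(c,uv,z):
    uv=np.atleast_2d(np.array(uv,float)); o=-c["R"].T@c["t"]
    d=(c["R"].T@np.linalg.inv(c["K"])@np.c_[uv,np.ones(len(uv))].T).T
    return o+d*((z-o[2])/d[:,2])[:,None]
def proj(c,p):
    q=(c["R"]@np.atleast_2d(p).T).T+c["t"]; q=(c["K"]@q.T).T; return q[:,:2]/q[:,2:]
E
python3 - <<'E'
from h import *
for n in("scene","top"):
    c=cam(n); print(n,c["frame"].shape,-c["R"].T@c["t"],c["K"][0,0],c.get("dist"),list(c))
    cv2.imwrite(f"pics/{n}0.png",cv2.resize(c["frame"][:,:,::-1],(800,600),interpolation=cv2.INTER_CUBIC))
    np.save(f"{n}0.npy",c["frame"])
s=r.sense();print(s)
E
```

```text
pics
scene (384, 512, 3) [ 1.26834488 -0.22620341  0.93438282] 469.305498353791 None ['frame', 'vertical_fov', 'cx', 'cy', 'rvec', 'tvec', 'K', 'R', 't']
top (384, 512, 3) [0.3041453  0.0531424  1.17559361] 487.42444344632366 None ['frame', 'vertical_fov', 'cx', 'cy', 'rvec', 'tvec', 'K', 'R', 't']
{'time_s': 0.1, 'joints': array([-5.10745460e+01,  2.20863075e+01,  3.88127421e-01, -2.64761018e-02,
       -6.84126936e+01, -1.48182741e+01]), 'joint_velocities': array([ 0.04364013, -0.04067933,  0.19805009,  0.09072662,  0.00739967,
        0.00434749]), 'effort': array([-4.03486702e-04, -3.91690993e+01,  1.87934715e+01,  4.23190489e+00,
        1.34380392e-02, -6.86636122e-05]), 'tcp_pos': array([ 0.25515318, -0.57009912,  0.29126992]), 'ee_rot': array([[-9.12852563e-01, -4.08288404e-01, -8.81545762e-04],
       [-4.08289348e-01,  9.12850840e-01,  1.77539123e-03],
       [ 7.98481396e-05,  1.98059618e-03, -9.99998035e-01]]), 'wrist_force': array([ 0.09823284, -0.31443808,  0.92455515]), 'moment': array([ 0.01131408,  0.00785461, -0.0045049 ]), 'gripper_force': 0.0, 'gripper_width': 0.9989786844169886}
```

View pics/scene0.png

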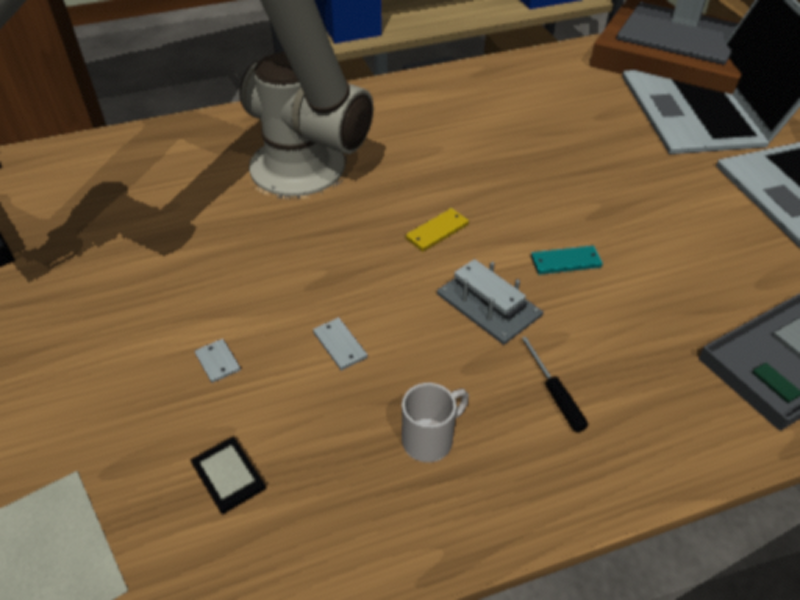

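View pics/top0.png

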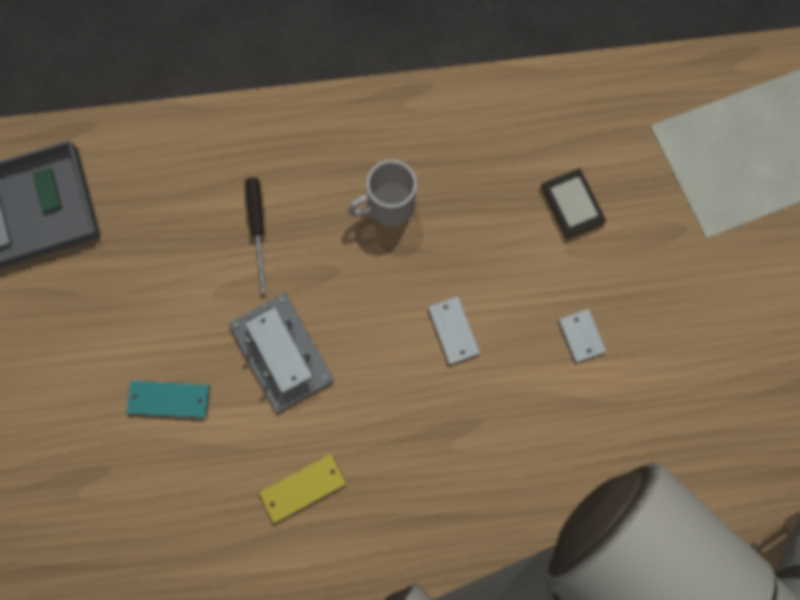

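The top view shows the long plate on its seat at about (278,350), the mid plate at (454,331) and the short one at (582,336). The mug is at (390,193), the drive at (573,204), and the yellow and turquoise look-alikes at (302,488) and (168,400). Next I'll measure the plates in both views.

```bash
cat >> h.py <<'E'
def blobs(c,guess,rad=40,z=0.,T=None):
    """minAreaRect of bright grey blob containing guess px (512 scale) -> centre, sizes mm, yaw of long side deg"""
    f=c["frame"].astype(int); mx=f.max(2); sat=(mx-f.min(2))/np.maximum(mx,1)
    x,y=map(int,guess); T=T or mx[y-2:y+3,x-2:x+3].mean()*0.8
    m=((mx>T)&(sat<.2)).astype(np.uint8); w=np.zeros_like(m); cv2.circle(w,(x,y),rad,1,-1); m*=w
    m=cv2.resize(m*255,None,fx=4,fy=4,interpolation=cv2.INTER_LINEAR)>127
    n,l=cv2.connectedComponents(m.astype(np.uint8)); k=l[4*y,4*x]
    cs=max(cv2.findContours((l==k).astype(np.uint8),cv2.RETR_EXTERNAL,cv2.CHAIN_APPROX_NONE)[0],key=cv2.contourArea)[:,0]
    P=ray(c,(cs+.5)/4-.5,z)[:,:2]
    (a,b),(w1,h1),an=cv2.minAreaRect((P*1000).astype(np.float32))
    if w1<h1: w1,h1,an=h1,w1,an+90
    return np.array([a,b]),np.array([w1,h1]),(an+90)%180-90
E
python3 - <<'E'
from h import *
S=1.5625
G={"top":{"long":(278,345,.050),"mid":(454,331,.010),"short":(582,336,.008)},
"scene":{"long":(490,287,.050),"mid":(340,343,.010),"short":(217,360,.008)}}
for n in G:
    c=cam(n)
    for k,(u,v,z) in G[n].items():
        b=blobs(c,(u/S,v/S),z=z); print(n,k,*[np.round(q,1) for q in b])
    if n=="top":
        for k,(u,v,z) in {"mugrim":(391,185,.092),"drive":(573,204,.015),"sd tip":(263,292,0),"post?":(250,372,.05),"fixc":(281,353,.012)}.items(): print(k,ray(c,(u/S,v/S),z)*1000)
        f=c["frame"]
    cv2.imwrite(f"pics/x_{n}.png",c["frame"][:,:,::-1])
f=cv2.imread("pics/x_top.png")[180:270,135:225]
f2=cv2.imread("pics/x_scene.png")[155:225,270:360]
cv2.imwrite("pics/crop1.png",np.hstack([cv2.resize(f,(400,400),interpolation=cv2.INTER_CUBIC),cv2.resize(f2,(400,400),interpolation=cv2.INTER_CUBIC)]))
E
```

```text
top long [499.5 211.1] [120.4  51.3] 22.2
top mid [504.3 -56.9] [98.  52.1] 12.7
top short [ 471.2 -254.7] [74.5 52.4] 12.1
mugrim [[719.15963994  14.09652069  92.        ]]
drive [[ 680.80224897 -275.03943092   15.        ]]
sd tip [[601.01559261 233.53400971   0.        ]]
post? [[469.46983601 255.25805785  50.        ]]
fixc [[498.44491154 212.37628927  12.        ]]
scene long [498.1 214.1] [121.8  52. ] 22.3
scene mid [502.4 -53.9] [98.  51.2] 12.6
scene short [ 469.9 -252.2] [75.2 52. ] 12.1
```

View pics/crop1.png

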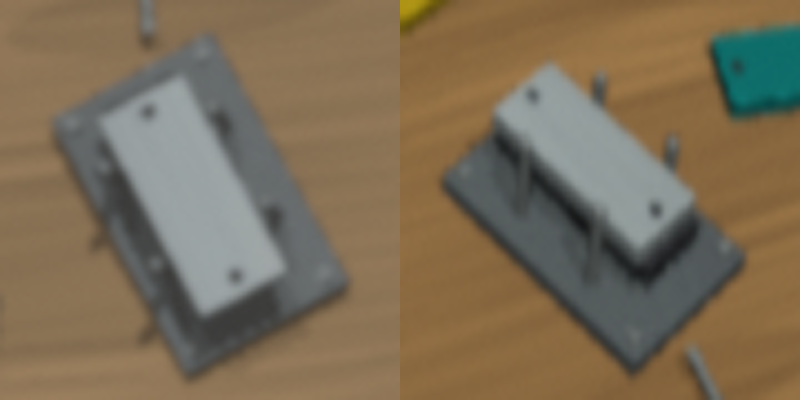

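The left crop shows the long plate flat and parallel to its seat between the four posts. The measured sizes match the stated ones. The two views agree, apart from a constant 3 mm difference in y. The first move goes above the long plate with the fingers closed.

```bash
cat >> h.py <<'E'
from scipy.spatial.transform import Rotation as Ro
def goal(x,y,z,yaw):
    """mm, deg (plate long axis) -> shift mm, turn rad in tool axes"""
    s=r.sense(); R=np.array(s["ee_rot"]); d=R.T@(np.array([x,y,z])-np.array(s["tcp_pos"])*1000)
    best=None
    for a in(yaw,yaw+180):
        a=np.radians(a); G=np.array([[np.cos(a),np.sin(a),0],[np.sin(a),-np.cos(a),0],[0,0,-1]])
        v=Ro.from_matrix(R.T@G).as_rotvec()
        if best is None or np.linalg.norm(v)<np.linalg.norm(best): best=v
    print("shift",np.round(d,1).tolist(),"turn",np.round(best,4).tolist(),"rows",round(np.linalg.norm(d)/50,1),"| tcp",np.round(np.array(s["tcp_pos"])*1000,1),"t",s["time_s"],"F",np.round(s["wrist_force"],1),"w",round(s["gripper_width"],3),"gf",s["gripper_force"])
E
python3 -c "
from h import *
goal(499,212.6,160,22.2)"
```

```text
shift [-542.3, 614.8, 132.3] turn [0.0014, -0.0002, 0.0332] rows 16.6 | tcp [ 255.2 -570.2  291.6] t 0.2 F [ 0.8 -0.2 -0.4] w 0.998 gf 0.0
```

```bash
python3 -m pendant '[[[-15,17,2],[0,0,0.01]],[[-40,46,6],[0,0,0.02]],[[-70,80,12],[0.001,0,0.03]],[[-100,114,18],[0.001,0,0.033]],[[-131,148,24],[0.001,0,0.033]],[[-163,184,32],[0.001,0,0.033]],[[-195,220,40],[0.001,0,0.033]],[[-227,256,48],[0.001,0,0.033]],[[-259,292,56],[0.001,0,0.033]],[[-291,328,64],[0.001,0,0.033]]]' 0
python3 -c "
from h import *
goal(499,212.6,160,22.2)"
```

```text
time_s: 1.2
tcp_pos: [0.3871, -0.1503, 0.2282]
ee_rot: [[-0.926, -0.378, 0.001], [-0.378, 0.926, -0.001], [-0.001, -0.001, -1.0]]
wrist_force: [0.5, 0.1, -0.2]
gripper_width: 0.173
gripper_force: 0.0
shift [-240.8, 293.8, 68.1] turn [-0.0014, 0.0009, 0.0002] rows 7.7 | tcp [ 387.1 -150.3  228.2] t 1.2 F [ 0.5  0.1 -0.2] w 0.173 gf 0.0
```

```bash
python3 -m pendant '[[[-32,38,8],[0,0,0]],[[-63,76,17],[0,0,0]],[[-94,114,26],[0,0,0]],[[-125,152,35],[0,0,0]],[[-156,190,44],[0,0,0]],[[-187,228,53],[0,0,0]],[[-213,260,60],[0,0,0]],[[-230,280,65],[0,0,0]],[[-238,290,68],[0,0,0]],[[-238,290,68],[0,0,0]]]' 0
python3 -c "
from h import *
goal(499,212.6,160,22.2)
c=cam('scene');cv2.imwrite('pics/s1.png',cv2.resize(c['frame'][110:240,240:400,::-1],(640,520),interpolation=cv2.INTER_CUBIC))
c=cam('top');print(proj(c,np.array([.499,.2126,.09])))
"
```

```text
time_s: 2.2
tcp_pos: [0.4977, 0.2071, 0.1592]
ee_rot: [[-0.925, -0.38, -0.0], [-0.38, 0.925, -0.002], [0.001, -0.001, -1.0]]
wrist_force: [0.4, 0.1, -0.1]
gripper_width: 0.007
gripper_force: 0.0
shift [-3.3, 4.5, -0.8] turn [-0.0013, -0.0011, 0.0019] rows 0.1 | tcp [497.7 207.1 159.2] t 2.2 F [ 0.4  0.1 -0.1] w 0.007 gf 0.0
[[174.46750583 220.57319556]]
```

View pics/s1.png

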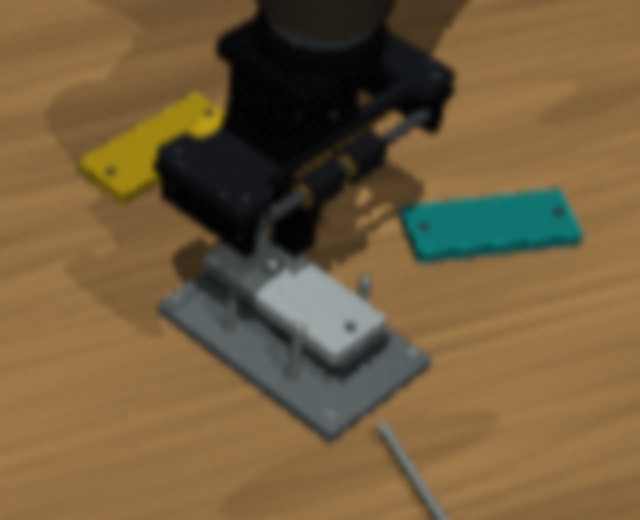

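The closed fingers are above the plate, with the gripper partly hiding its far end. Next: lower, feel for contact, then press.

```bash
python3 -m pendant '[[[-1,2,8],[0,0,0]],[[-3,4,18],[-0.001,-0.001,0.002]],[[-3,4,27],[-0.001,-0.001,0.002]],[[-3,4,33],[-0.001,-0.001,0.002]],[[-3,4,35],[-0.001,-0.001,0.002]],[[-3,4,35],[-0.001,-0.001,0.002]]]' 0
python3 -c "
from h import *
goal(499,212.6,121,22.2)"
python3 -m pendant '[[[0,0,1],[0,0,0]],[[0,0,2],[0,0,0]],[[0,0,3],[0,0,0]],[[0,0,4],[0,0,0]],[[0,0,4],[0,0,0]],[[0,0,4],[0,0,0]]]' 0
```

```text
time_s: 2.9
tcp_pos: [0.4988, 0.2108, 0.1244]
ee_rot: [[-0.927, -0.376, 0.0], [-0.376, 0.927, -0.0], [0.0, -0.0, -1.0]]
wrist_force: [0.2, -0.4, -0.1]
gripper_width: 0.004
gripper_force: 0.0
shift [-0.9, 1.6, 3.4] turn [-0.0004, -0.0, -0.0017] rows 0.1 | tcp [498.8 210.8 124.4] t 2.9 F [ 0.2 -0.4 -0.1] w 0.004 gf 0.0
time_s: 3.5
tcp_pos: [0.4989, 0.2111, 0.121]
ee_rot: [[-0.926, -0.376, 0.001], [-0.376, 0.926, 0.0], [-0.001, 0.0, -1.0]]
wrist_force: [-0.6, 0.3, -0.0]
gripper_width: 0.009
gripper_force: 0.1
```

```bash
python3 -m pendant '[[[0,0,1],[0,0,0]],[[0,0,2],[0,0,0]],[[0,1,3],[0,0,0]],[[0,1,4],[0,0,0]],[[0,1,4],[0,0,0]],[[0,1,4],[0,0,0]]]' 0
```

```text
time_s: 4.1
tcp_pos: [0.4988, 0.2117, 0.1175]
ee_rot: [[-0.926, -0.377, 0.001], [-0.377, 0.926, -0.0], [-0.001, -0.001, -1.0]]
wrist_force: [0.5, -3.3, 5.6]
gripper_width: 0.002
gripper_force: 2.8
```

```bash
python3 -m pendant '[[[0,0,1],[0,0,0]],[[0,0,2],[0,0,0]],[[0,0,3],[0,0,0]],[[0,0,3],[0,0,0]],[[0,0,3],[0,0,0]],[[0,0,3],[0,0,0]]]' 0
python3 -m pendant '[[[0,0,0],[0,0,0]],[[0,0,0],[0,0,0]],[[0,0,0],[0,0,0]]]' 0
```

```text
time_s: 4.7
tcp_pos: [0.4988, 0.2117, 0.1151]
ee_rot: [[-0.926, -0.377, 0.002], [-0.377, 0.926, -0.0], [-0.001, -0.001, -1.0]]
wrist_force: [-1.4, -2.7, 8.9]
gripper_width: 0.008
gripper_force: 4.5
time_s: 5.0
tcp_pos: [0.4988, 0.2117, 0.115]
ee_rot: [[-0.926, -0.377, 0.002], [-0.377, 0.926, -0.0], [-0.001, -0.001, -1.0]]
wrist_force: [-1.8, -2.5, 8.5]
gripper_width: 0.006
gripper_force: 4.5
```

```bash
python3 -m pendant '[[[0,0,1],[0,0,0]],[[0,0,1],[0,0,0]],[[0,0,1],[0,0,0]],[[0,0,1],[0,0,0]],[[0,0,1],[0,0,0]]]' 0
python3 -m pendant '[[[0,0,-2],[0,0,0]],[[0,0,-5],[0,0,0]],[[0,0,-10],[0,0,0]],[[0,0,-20],[0,0,0]],[[0,0,-40],[0,0,0]],[[0,0,-70],[0,0,0]],[[0,0,-75],[0,0,0]]]' 0.95
python3 -c "
from h import *
goal(503.4,-55.4,110,12.7)"
```

```text
time_s: 5.5
tcp_pos: [0.4988, 0.2117, 0.1143]
ee_rot: [[-0.926, -0.377, 0.002], [-0.377, 0.926, 0.0], [-0.002, -0.001, -1.0]]
wrist_force: [-1.8, -2.7, 10.1]
gripper_width: 0.01
gripper_force: 5.1
time_s: 6.2
tcp_pos: [0.4999, 0.2129, 0.1915]
ee_rot: [[-0.926, -0.377, 0.007], [-0.377, 0.926, 0.004], [-0.008, 0.001, -1.0]]
wrist_force: [-0.1, -0.4, -0.5]
gripper_width: 0.554
gripper_force: 0.0
shift [98.5, -249.9, 80.5] turn [0.0019, 0.0074, 0.1649] rows 5.6 | tcp [499.9 212.9 191.5] t 6.2 F [-0.1 -0.4 -0.5] w 0.554 gf 0.0
```

The press reached 10.1 N. Next is the mid plate.

```bash
python3 -m pendant '[[[8,-20,0],[0,0.002,0.02]],[[22,-56,2],[0,0.004,0.06]],[[38,-96,8],[0.001,0.006,0.1]],[[54,-136,20],[0.002,0.007,0.14]],[[70,-176,35],[0.002,0.007,0.165]],[[84,-212,52],[0.002,0.007,0.165]],[[94,-237,68],[0.002,0.007,0.165]],[[98,-249,80],[0.002,0.007,0.165]],[[98,-250,80],[0.002,0.007,0.165]],[[98,-250,80],[0.002,0.007,0.165]]]' 0.95
python3 -c "
from h import *
goal(503.4,-55.4,73,12.7)
c=cam('top')
print(blobs(c,(278/1.5625,345/1.5625),z=.0507))"
```

```text
time_s: 7.2
tcp_pos: [0.5022, -0.0562, 0.1079]
ee_rot: [[-0.976, -0.219, -0.005], [-0.219, 0.976, -0.004], [0.006, -0.002, -1.0]]
wrist_force: [0.4, 0.4, -0.0]
gripper_width: 0.953
gripper_force: 0.0
shift [-1.5, 0.6, 34.9] turn [-0.0025, -0.0057, -0.0007] rows 0.7 | tcp [502.2 -56.2 107.9] t 7.2 F [ 0.4  0.4 -0. ] w 0.953 gf 0.0
(array([499.19256592, 211.99859619]), array([121.92411041,  51.73819733]), 21.625221252441406)
```

```bash
python3 -m pendant '[[[-1,0,8],[0,-0.003,0]],[[-1,1,18],[-0.002,-0.005,0]],[[-1,1,28],[-0.002,-0.005,0]],[[-1,1,33],[-0.002,-0.005,0]],[[-1,1,35],[-0.002,-0.005,0]],[[-1,1,35],[-0.002,-0.005,0]],[[-1,1,35],[-0.002,-0.005,0]]]' 0.95
python3 -c "
from h import *
goal(503.4,-55.4,73,12.7)"
```

```text
time_s: 7.95
tcp_pos: [0.5026, -0.0555, 0.073]
ee_rot: [[-0.976, -0.219, -0.0], [-0.219, 0.976, -0.001], [0.0, -0.0, -1.0]]
wrist_force: [0.4, 0.2, -0.7]
gripper_width: 0.95
gripper_force: 0.0
shift [-0.8, -0.1, -0.0] turn [-0.0005, -0.0004, -0.0008] rows 0.0 | tcp [502.6 -55.5  73. ] t 7.95 F [ 0.4  0.2 -0.7] w 0.95 gf 0.0
```

```bash
python3 -m pendant '[[[-0.8,0,0],[0,0,0]],[[-0.8,0,0],[0,0,0]],[[-0.8,0,0],[0,0,0]],[[-0.8,0,0],[0,0,0]],[[-0.8,0,0],[0,0,0]],[[-0.8,0,0],[0,0,0]],[[-0.8,0,0],[0,0,0]],[[-0.8,0,0],[0,0,0]]]' 0
python3 -c "
from h import *
goal(499,212.4,160,22.1)"
```

```text
time_s: 8.75
tcp_pos: [0.5032, -0.0553, 0.0729]
ee_rot: [[-0.976, -0.219, -0.001], [-0.219, 0.976, -0.001], [0.001, -0.0, -1.0]]
wrist_force: [-0.4, 0.6, 1.1]
gripper_width: 0.572
gripper_force: 30.0
shift [-54.5, 262.1, -87.2] turn [-0.0004, -0.0008, -0.1648] rows 5.6 | tcp [503.2 -55.3  72.9] t 8.75 F [-0.4  0.6  1.1] w 0.572 gf 30.00008851289749
```

Gripped at 49.8 mm wide. Lift and carry.

```bash
python3 -m pendant '[[[0,0,-6],[0,0,0]],[[0,0,-20],[0,0,0]],[[0,0,-45],[0,0,0]],[[-3,14,-68],[0,0,-0.02]],[[-10,48,-86],[0,0,-0.06]],[[-18,88,-90],[0,0,-0.1]],[[-26,128,-90],[0,0,-0.14]],[[-35,168,-90],[0,0,-0.165]],[[-43,206,-90],[0,0,-0.165]],[[-49,236,-90],[0,0,-0.165]]]' 0
python3 -c "
from h import *
goal(499,212.4,150,22.1)"
```

```text
time_s: 9.75
tcp_pos: [0.4991, 0.1878, 0.163]
ee_rot: [[-0.926, -0.377, -0.0], [-0.377, 0.926, -0.0], [0.0, -0.0, -1.0]]
wrist_force: [0.6, -1.1, -0.8]
gripper_width: 0.572
gripper_force: 30.0
shift [-9.2, 22.8, 13.0] turn [-0.0, -0.0003, 0.0013] rows 0.6 | tcp [499.1 187.8 163. ] t 9.75 F [ 0.6 -1.1 -0.8] w 0.572 gf 29.9986132979393
```

```bash
python3 -m pendant '[[[-3,8,4],[0,0,0]],[[-6,16,8],[0,0,0.001]],[[-8,21,12],[0,0,0.001]],[[-9,23,13],[0,0,0.001]],[[-9,23,13],[0,0,0.001]],[[-9,23,13],[0,0,0.001]]]' 0
python3 -c "
from h import *
goal(499,212.4,140,22.1)
c=cam('scene');t=cam('top')
cv2.imwrite('pics/s2.png',np.hstack([cv2.resize(q,(400,400),interpolation=cv2.INTER_CUBIC) for q in (c['frame'][140:220,280:360,::-1],t['frame'][180:270,135:225,::-1])]))"
```

```text
time_s: 10.35
tcp_pos: [0.4991, 0.2097, 0.1497]
ee_rot: [[-0.927, -0.374, -0.001], [-0.374, 0.927, -0.001], [0.001, -0.0, -1.0]]
wrist_force: [-0.5, 0.3, -1.1]
gripper_width: 0.567
gripper_force: 30.0
shift [-0.9, 2.5, 9.7] turn [-0.0003, -0.0011, -0.0019] rows 0.2 | tcp [499.1 209.7 149.7] t 10.35 F [-0.5  0.3 -1.1] w 0.567 gf 29.99960035085678
```

View pics/s2.png

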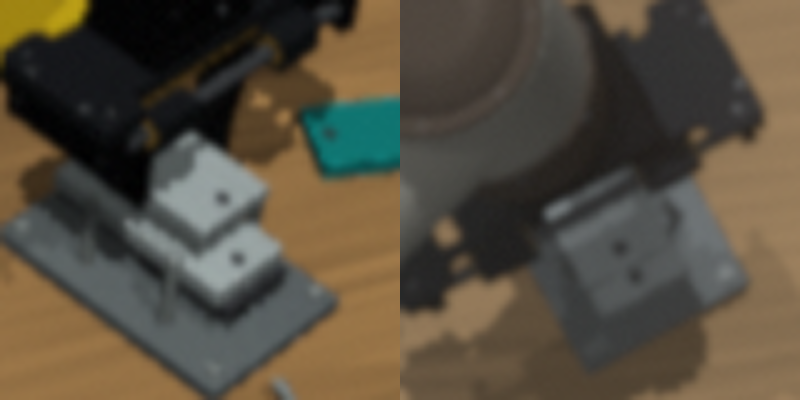

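The held plate lines up over the long plate, and a dot is visible on each, in the scene crop at (222,198) and (237,258). I'll use the dots to check the offset between camera and robot.

```bash
python3 -c "
from h import *
for n,a,b in (('top',(184.1,235.1),(187.4,241.4)),('scene',(323.9,179.1),(326.9,191.1))):
    c=cam(n)
    g=cv2.cvtColor(c['frame'],cv2.COLOR_RGB2GRAY).astype(float)
    out=[]
    for p,z in((a,.0868),(b,.0507)):
        x,y=map(round,p); w=g[y-3:y+4,x-3:x+4]; w=np.clip(np.median(w)*.9-w,0,None); Y,X=np.mgrid[y-3:y+4,x-3:x+4]
        q=((X*w).sum()/w.sum(),(Y*w).sum()/w.sum()); P=ray(c,q,z)[0]*1000
        s=r.sense(); d=P[:2]-s['tcp_pos'][:2]*1000; R=np.array(s['ee_rot'])[:2,:2]
        print(n,np.round(q,1),P.round(1),'tool xy from tcp',np.round(d@R,1))
"
```

```text
top [184.  235.3] [463.6 194.7  86.8] tool xy from tcp [38.7 -0.8]
top [187.5 241.5] [453.6 192.8  50.7] tool xy from tcp [48.7  1.2]
scene [324.6 179.6] [535.1 225.9  86.8] tool xy from tcp [-39.3   1.1]
scene [327.3 191.5] [545.5 233.   50.7] tool xy from tcp [-51.6   3.9]
```

The dots give a remaining shift of about (-1, +2.4) mm, which matches the target. Lower.

```bash
python3 -m pendant '[[[-1,2.5,3],[0,-0.001,-0.002]],[[-1,2.5,8],[0,-0.001,-0.002]],[[-1,2.5,14],[0,-0.001,-0.002]],[[-1,2.5,19],[0,-0.001,-0.002]],[[-1,2.5,22],[0,-0.001,-0.002]],[[-1,2.5,23.5],[0,-0.001,-0.002]],[[-1,2.5,23.5],[0,-0.001,-0.002]],[[-1,2.5,23.5],[0,-0.001,-0.002]]]' 0
python3 -c "
from h import *
goal(499,212.4,123.6,22.1)"
```

```text
time_s: 11.35
tcp_pos: [0.4992, 0.2132, 0.1264]
ee_rot: [[-0.926, -0.377, 0.001], [-0.377, 0.926, 0.0], [-0.001, -0.0, -1.0]]
wrist_force: [0.2, 0.5, -1.0]
gripper_width: 0.571
gripper_force: 30.0
shift [0.5, -0.7, 2.8] turn [-0.0002, 0.0005, 0.0012] rows 0.1 | tcp [499.2 213.2 126.4] t 11.35 F [ 0.2  0.5 -1. ] w 0.571 gf 29.999535083770752
```

```bash
python3 -m pendant '[[[0.3,-0.5,1],[0,0,0]],[[0.3,-0.5,2],[0,0,0]],[[0.3,-0.5,3],[0,0,0]],[[0.3,-0.5,3.5],[0,0,0]],[[0.3,-0.5,3.5],[0,0,0]],[[0.3,-0.5,3.5],[0,0,0]]]' 0
python3 -c "
from h import *
goal(499,212.4,123.6,22.1)"
```

```text
time_s: 11.95
tcp_pos: [0.499, 0.2125, 0.1229]
ee_rot: [[-0.926, -0.377, 0.0], [-0.377, 0.926, -0.0], [-0.0, -0.0, -1.0]]
wrist_force: [-0.3, -0.8, -0.1]
gripper_width: 0.567
gripper_force: 30.0
shift [0.0, -0.1, -0.7] turn [-0.0003, 0.0003, 0.0011] rows 0.0 | tcp [499.  212.5 122.9] t 11.95 F [-0.3 -0.8 -0.1] w 0.567 gf 30.000154674053192
```

```bash
python3 -m pendant '[[[0,0,0.5],[0,0,0]],[[0,0,1],[0,0,0]],[[0,0,1],[0,0,0]],[[0,0,1],[0,0,0]]]' 0
python3 -m pendant '[[[0,0,0],[0,0,0]],[[0,0,0],[0,0,0]],[[0,0,0],[0,0,0]],[[0,0,0],[0,0,0]],[[0,0,0],[0,0,0]],[[0,0,0],[0,0,0]]]' 0.85
python3 -m pendant '[[[0,0,-3],[0,0,0]],[[0,0,-10],[0,0,0]],[[0,0,-22],[0,0,0]],[[0,0,-34],[0,0,0]],[[0,0,-40],[0,0,0]],[[0,0,-40],[0,0,0]]]' 0.85
python3 -c "
from h import *
goal(499,212.4,132,22.1)"
```

```text
time_s: 12.35
tcp_pos: [0.499, 0.2126, 0.1219]
ee_rot: [[-0.926, -0.377, 0.0], [-0.377, 0.926, -0.0], [-0.0, -0.0, -1.0]]
wrist_force: [-1.0, -0.3, 1.9]
gripper_width: 0.571
gripper_force: 30.0
time_s: 12.95
tcp_pos: [0.4989, 0.2126, 0.1217]
ee_rot: [[-0.926, -0.377, 0.0], [-0.377, 0.926, -0.0], [-0.0, -0.0, -1.0]]
wrist_force: [-0.2, 0.1, -0.2]
gripper_width: 0.846
gripper_force: 0.0
time_s: 13.55
tcp_pos: [0.4995, 0.213, 0.1634]
ee_rot: [[-0.926, -0.377, 0.003], [-0.377, 0.926, 0.002], [-0.003, 0.001, -1.0]]
wrist_force: [0.7, -0.3, -0.7]
gripper_width: 0.854
gripper_force: 0.0
shift [0.8, -0.4, 31.4] turn [0.0007, 0.0034, 0.0012] rows 0.6 | tcp [499.5 213.  163.4] t 13.55 F [ 0.7 -0.3 -0.7] w 0.854 gf 0.0
```

```bash
python3 -m pendant '[[[0,0,0],[0,0.003,0]],[[0.5,0,0],[0,0.003,0.001]],[[0.5,0,0],[0,0.003,0.001]],[[0.5,0,6],[0,0.003,0.001]],[[0.5,0,14],[0,0.003,0.001]],[[0.5,0,22],[0,0.003,0.001]],[[0.5,0,27],[0,0.003,0.001]],[[0.5,0,29],[0,0.003,0.001]],[[0.5,0,29],[0,0.003,0.001]],[[0.5,0,29],[0,0.003,0.001]]]' 0
python3 -m pendant '[[[0,0,1],[0,0,0]],[[0,0,2],[0,0,0]],[[0,0,3],[0,0,0]],[[0,0,4],[0,0,0]],[[0,0,5],[0,0,0]],[[0,0,6],[0,0,0]],[[0,0,7],[0,0,0]],[[0,0,8],[0,0,0]],[[0,0,8],[0,0,0]],[[0,0,8],[0,0,0]]]' 0
```

```text
time_s: 14.55
tcp_pos: [0.4986, 0.2125, 0.1329]
ee_rot: [[-0.926, -0.376, -0.002], [-0.376, 0.926, -0.001], [0.002, -0.0, -1.0]]
wrist_force: [0.4, -0.6, -0.2]
gripper_width: 0.042
gripper_force: 0.0
time_s: 15.55
tcp_pos: [0.4986, 0.2125, 0.1255]
ee_rot: [[-0.926, -0.377, -0.002], [-0.377, 0.926, -0.001], [0.002, -0.0, -1.0]]
wrist_force: [-2.3, 0.2, 7.7]
gripper_width: 0.005
gripper_force: 3.7
```

```bash
python3 -m pendant '[[[0,0,1],[0,0,0]],[[0,0,2],[0,0,0]],[[0,0,2],[0,0,0]],[[0,0,2],[0,0,0]],[[0,0,2],[0,0,0]],[[0,0,2],[0,0,0]]]' 0
python3 -m pendant '[[[0,0,-2],[0,0,0]],[[0,0,-5],[0,0,0]],[[0,0,-10],[0,0,0]],[[0,0,-20],[0,0,0]],[[0,0,-40],[0,0,0]],[[0,0,-70],[0,0,0]],[[0,0,-75],[0,0,0]]]' 0.95
python3 -c "
from h import *
goal(470.5,-253.5,110,12.1)"
```

```text
time_s: 16.15
tcp_pos: [0.4986, 0.2124, 0.1239]
ee_rot: [[-0.926, -0.377, -0.002], [-0.377, 0.926, -0.001], [0.002, -0.0, -1.0]]
wrist_force: [-4.1, -0.6, 9.8]
gripper_width: 0.003
gripper_force: 4.8
time_s: 16.85
tcp_pos: [0.5001, 0.2134, 0.2014]
ee_rot: [[-0.926, -0.377, 0.003], [-0.377, 0.926, 0.002], [-0.004, 0.001, -1.0]]
wrist_force: [-0.1, 0.3, 1.0]
gripper_width: 0.558
gripper_force: 0.0
shift [203.8, -421.3, 90.2] turn [0.0012, 0.0037, 0.1753] rows 9.5 | tcp [500.1 213.4 201.4] t 16.85 F [-0.1  0.3  1. ] w 0.558 gf 0.0
```

The press reached 9.8 N. Next is the short plate.

```bash
python3 -m pendant '[[[8,-16,0],[0,0.002,0.01]],[[22,-46,1],[0,0.004,0.03]],[[42,-86,4],[0.001,0.004,0.06]],[[62,-128,10],[0.001,0.004,0.09]],[[82,-170,20],[0.001,0.004,0.12]],[[102,-212,30],[0.001,0.004,0.15]],[[122,-254,40],[0.001,0.004,0.175]],[[142,-295,50],[0.001,0.004,0.175]],[[162,-335,60],[0.001,0.004,0.175]],[[180,-372,70],[0.001,0.004,0.175]]]' 0.95
python3 -c "
from h import *
goal(470.5,-253.5,110,12.1)
c=cam('top');np.save('top_mid.npy',c['frame'])
print(blobs(c,(278/1.5625,345/1.5625),z=.06))
cv2.imwrite('pics/s3.png',cv2.resize(c['frame'][180:270,135:225,::-1],(500,500),interpolation=cv2.INTER_CUBIC))"
```

```text
time_s: 17.85
tcp_pos: [0.4697, -0.2023, 0.1271]
ee_rot: [[-0.978, -0.208, -0.009], [-0.208, 0.978, -0.003], [0.009, -0.001, -1.0]]
wrist_force: [1.1, 1.0, 0.4]
gripper_width: 0.948
gripper_force: 0.0
shift [9.7, -50.2, 17.2] turn [-0.0011, -0.009, -0.0018] rows 1.1 | tcp [ 469.7 -202.3  127.1] t 17.85 F [1.1 1.  0.4] w 0.948 gf 0.0
(array([503.70202637, 212.73599243]), array([107.17468262,  52.03445816]), 22.220252990722656)
```

View pics/s3.png

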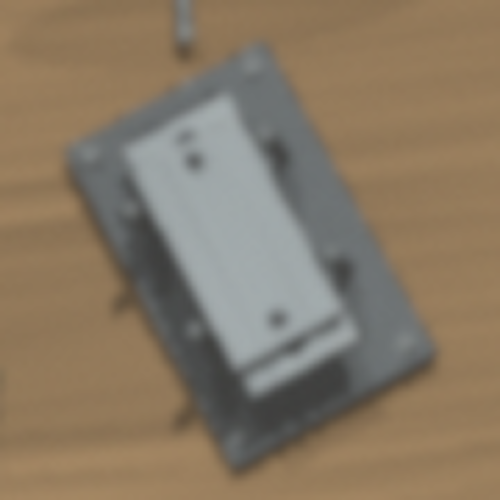

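The mid plate lies flat and centred, with its dots at (195,161) and (277,318) symmetric inside the long plate's dots. On to the short plate.

```bash
python3 -m pendant '[[[4,-22,6],[0,-0.004,0]],[[7,-38,11],[0,-0.009,0]],[[9,-47,15],[-0.001,-0.009,-0.002]],[[10,-50,17],[-0.001,-0.009,-0.002]],[[10,-50,17],[-0.001,-0.009,-0.002]],[[10,-50,17],[-0.001,-0.009,-0.002]]]' 0.95
python3 -c "
from h import *
goal(470.5,-253.5,72.5,12.1)"
```

```text
time_s: 18.5
tcp_pos: [0.4722, -0.2506, 0.1115]
ee_rot: [[-0.977, -0.212, 0.002], [-0.212, 0.977, -0.0], [-0.002, -0.001, -1.0]]
wrist_force: [-0.2, 0.5, -0.2]
gripper_width: 0.949
gripper_force: 0.0
shift [2.3, -2.5, 39.0] turn [-0.0009, 0.0021, 0.0022] rows 0.8 | tcp [ 472.2 -250.6  111.5] t 18.5 F [-0.2  0.5 -0.2] w 0.949 gf 0.0
```

```bash
python3 -m pendant '[[[1,-1,8],[0,0,0]],[[2,-2,18],[0,0.002,0.002]],[[2,-2,28],[-0.001,0.002,0.002]],[[2,-2,35],[-0.001,0.002,0.002]],[[2,-2,38.5],[-0.001,0.002,0.002]],[[2,-2,38.5],[-0.001,0.002,0.002]],[[2,-2,38.5],[-0.001,0.002,0.002]],[[2,-2,38.5],[-0.001,0.002,0.002]]]' 0.95
python3 -c "
from h import *
goal(470.5,-253.5,72.5,12.1)"
```

```text
time_s: 19.3
tcp_pos: [0.4711, -0.2536, 0.0733]
ee_rot: [[-0.978, -0.209, 0.001], [-0.209, 0.978, -0.0], [-0.001, -0.0, -1.0]]
wrist_force: [0.3, -0.5, -0.5]
gripper_width: 0.951
gripper_force: 0.0
shift [0.6, 0.2, 0.8] turn [-0.0005, 0.0011, -0.0003] rows 0.0 | tcp [ 471.1 -253.6   73.3] t 19.3 F [ 0.3 -0.5 -0.5] w 0.951 gf 0.0
```

```bash
python3 -m pendant '[[[0.6,0,0.6],[0,0.001,0]],[[0.6,0,0.6],[0,0.001,0]],[[0.6,0,0.6],[0,0.001,0]],[[0.6,0,0.6],[0,0.001,0]],[[0.6,0,0.6],[0,0.001,0]],[[0.6,0,0.6],[0,0.001,0]],[[0.6,0,0.6],[0,0.001,0]],[[0.6,0,0.6],[0,0.001,0]]]' 0
python3 -m pendant '[[[0,0,-5],[0,0,0]],[[0,0,-18],[0,0,0]],[[0,0,-40],[0,0,0]],[[0,0,-65],[0,0,0]],[[0,0,-85],[0,0,0]],[[0,0,-90],[0,0,0]]]' 0
python3 -c "
from h import *
goal(499,212.5,160,22.1)"
```

```text
time_s: 20.1
tcp_pos: [0.4702, -0.2536, 0.0724]
ee_rot: [[-0.978, -0.209, -0.001], [-0.209, 0.978, -0.0], [0.001, -0.0, -1.0]]
wrist_force: [0.3, 0.3, 0.1]
gripper_width: 0.567
gripper_force: 30.0
time_s: 20.7
tcp_pos: [0.4714, -0.2539, 0.1649]
ee_rot: [[-0.978, -0.21, 0.004], [-0.21, 0.978, -0.002], [-0.004, -0.002, -1.0]]
wrist_force: [0.7, -0.4, -1.1]
gripper_width: 0.568
gripper_force: 30.0
shift [-124.8, 450.3, 4.3] turn [-0.0028, 0.0035, -0.1745] rows 9.3 | tcp [ 471.4 -253.9  164.9] t 20.7 F [ 0.7 -0.4 -1.1] w 0.568 gf 29.999670088291168
```

```bash
python3 -m pendant '[[[-4,16,0],[0,0,0]],[[-12,46,0],[-0.001,0.001,-0.02]],[[-24,88,0],[-0.002,0.003,-0.05]],[[-36,132,0],[-0.003,0.003,-0.08]],[[-48,176,0],[-0.003,0.003,-0.11]],[[-61,220,0],[-0.003,0.003,-0.14]],[[-73,264,1],[-0.003,0.003,-0.17]],[[-85,308,2],[-0.003,0.003,-0.175]],[[-97,350,3],[-0.003,0.003,-0.175]],[[-107,387,4],[-0.003,0.003,-0.175]]]' 0
python3 -c "
from h import *
goal(499,212.5,155,22.1)"
```

```text
time_s: 21.7
tcp_pos: [0.4934, 0.1492, 0.1575]
ee_rot: [[-0.926, -0.377, -0.005], [-0.377, 0.926, 0.001], [0.005, 0.003, -1.0]]
wrist_force: [0.7, 0.3, -0.3]
gripper_width: 0.566
gripper_force: 30.0
shift [-29.1, 56.5, 2.5] turn [0.0032, -0.0046, 0.0009] rows 1.3 | tcp [493.4 149.2 157.5] t 21.7 F [ 0.7  0.3 -0.3] w 0.566 gf 29.998271763324738
```

```bash
python3 -m pendant '[[[-13,26,1],[0.001,-0.002,0]],[[-22,42,1],[0.002,-0.004,0]],[[-27,52,1],[0.003,-0.004,0]],[[-29,56,1],[0.003,-0.004,0]],[[-29,56,2],[0.003,-0.004,0]],[[-29,56,2],[0.003,-0.004,0]],[[-29,56,2],[0.003,-0.004,0]]]' 0
python3 -c "
from h import *
goal(499,212.5,135,22.1)
c=cam('scene');t=cam('top')
cv2.imwrite('pics/s4.png',np.hstack([cv2.resize(q,(400,400),interpolation=cv2.INTER_CUBIC) for q in (c['frame'][140:220,280:360,::-1],t['frame'][180:270,135:225,::-1])]))"
```

```text
time_s: 22.4
tcp_pos: [0.4996, 0.209, 0.1564]
ee_rot: [[-0.927, -0.375, 0.0], [-0.375, 0.927, 0.0], [-0.0, 0.0, -1.0]]
wrist_force: [-1.2, -0.9, -0.6]
gripper_width: 0.568
gripper_force: 30.0
shift [-0.7, 3.5, 21.4] turn [0.0002, 0.0002, -0.0013] rows 0.4 | tcp [499.6 209.  156.4] t 22.4 F [-1.2 -0.9 -0.6] w 0.568 gf 29.99964863061905
```

View pics/s4.png

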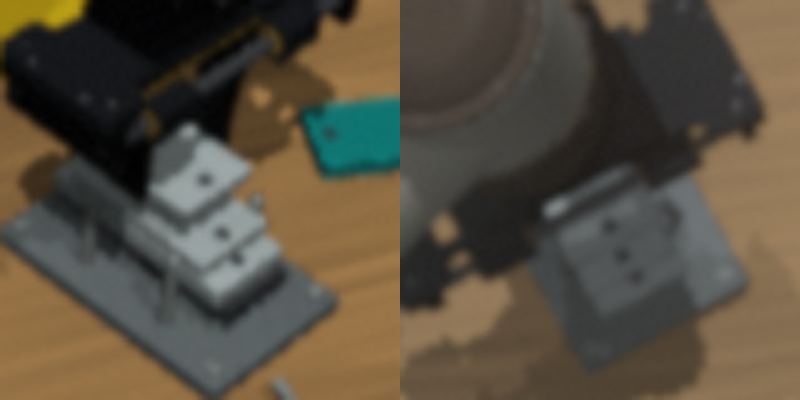

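The short plate is in line over the stack: the three dots run along the seat axis in both crops. Lower.

```bash
python3 -m pendant '[[[-0.5,3,3],[0,0,-0.001]],[[-0.5,3,8],[0,0,-0.001]],[[-0.5,3,13],[0,0,-0.001]],[[-0.5,3,17],[0,0,-0.001]],[[-0.5,3,20],[0,0,-0.001]],[[-0.5,3,21],[0,0,-0.001]],[[-0.5,3,21],[0,0,-0.001]],[[-0.5,3,21],[0,0,-0.001]]]' 0
python3 -c "
from h import *
goal(499,212.5,132.5,22.1)"
```

```text
time_s: 23.3
tcp_pos: [0.4992, 0.2131, 0.1355]
ee_rot: [[-0.926, -0.377, 0.001], [-0.377, 0.926, 0.001], [-0.001, 0.0, -1.0]]
wrist_force: [-0.0, -0.8, -0.7]
gripper_width: 0.566
gripper_force: 30.0
shift [0.4, -0.5, 3.0] turn [0.0003, 0.0009, 0.0011] rows 0.1 | tcp [499.2 213.1 135.5] t 23.3 F [-0.  -0.8 -0.7] w 0.566 gf 29.999702274799347
```

```bash
python3 -m pendant '[[[0.3,-0.4,1],[0,0.001,0]],[[0.3,-0.4,2],[0,0.001,0]],[[0.3,-0.4,3],[0,0.001,0]],[[0.3,-0.4,3.5],[0,0.001,0]],[[0.3,-0.4,3.5],[0,0.001,0]],[[0.3,-0.4,3.5],[0,0.001,0]]]' 0
python3 -m pendant '[[[0,0,0.5],[0,0,0]],[[0,0,0.8],[0,0,0]],[[0,0,0.8],[0,0,0]],[[0,0,0.8],[0,0,0]]]' 0
```

```text
time_s: 23.9
tcp_pos: [0.499, 0.2125, 0.132]
ee_rot: [[-0.926, -0.377, -0.0], [-0.377, 0.926, 0.0], [0.0, 0.0, -1.0]]
wrist_force: [-0.2, -0.2, 0.2]
gripper_width: 0.567
gripper_force: 30.0
time_s: 24.3
tcp_pos: [0.499, 0.2125, 0.1312]
ee_rot: [[-0.926, -0.377, -0.0], [-0.377, 0.926, 0.0], [0.0, 0.0, -1.0]]
wrist_force: [-0.4, 0.1, 0.7]
gripper_width: 0.571
gripper_force: 30.0
```

```bash
python3 -m pendant '[[[0,0,0.4],[0,0,0]],[[0,0,0.4],[0,0,0]],[[0,0,0.4],[0,0,0]]]' 0
python3 -m pendant '[[[0,0,0],[0,0,0]],[[0,0,0],[0,0,0]],[[0,0,0],[0,0,0]],[[0,0,0],[0,0,0]],[[0,0,0],[0,0,0]],[[0,0,0],[0,0,0]]]' 0.85
python3 -m pendant '[[[0,0,-3],[0,0,0]],[[0,0,-10],[0,0,0]],[[0,0,-22],[0,0,0]],[[0,0,-34],[0,0,0]],[[0,0,-40],[0,0,0]],[[0,0,-40],[0,0,0]],[[0,0,-40],[0,0,0]]]' 0.85
python3 -c "
from h import *
goal(499,212.4,140,22.1)"
```

```text
time_s: 24.6
tcp_pos: [0.499, 0.2126, 0.1308]
ee_rot: [[-0.926, -0.377, -0.0], [-0.377, 0.926, 0.0], [0.0, 0.0, -1.0]]
wrist_force: [-1.0, -0.6, 1.6]
gripper_width: 0.566
gripper_force: 30.0
time_s: 25.2
tcp_pos: [0.499, 0.2125, 0.1306]
ee_rot: [[-0.926, -0.377, -0.0], [-0.377, 0.926, 0.0], [0.0, 0.0, -1.0]]
wrist_force: [-0.4, 0.3, -0.2]
gripper_width: 0.846
gripper_force: 0.0
time_s: 25.9
tcp_pos: [0.4988, 0.2125, 0.1709]
ee_rot: [[-0.926, -0.377, -0.0], [-0.377, 0.926, 0.001], [0.0, 0.001, -1.0]]
wrist_force: [0.3, -0.9, -0.9]
gripper_width: 0.848
gripper_force: 0.0
shift [-0.1, -0.2, 30.9] turn [0.0006, -0.0001, 0.0009] rows 0.6 | tcp [498.8 212.5 170.9] t 25.9 F [ 0.3 -0.9 -0.9] w 0.848 gf 0.0
```

```bash
python3 -m pendant '[[[0,0,0],[0,0,0]],[[0,0,0],[0,0,0]],[[0,0,0],[0,0,0]],[[0,0,6],[0,0,0]],[[0,0,14],[0,0,0]],[[0,0,22],[0,0,0]],[[0,0,27],[0,0,0]],[[0,0,29],[0,0,0]],[[0,0,29],[0,0,0]],[[0,0,29],[0,0,0]]]' 0
python3 -m pendant '[[[0,0,1],[0,0,0]],[[0,0,2],[0,0,0]],[[0,0,3],[0,0,0]],[[0,0,4],[0,0,0]],[[0,0,5],[0,0,0]],[[0,0,6],[0,0,0]],[[0,0,7],[0,0,0]],[[0,0,8],[0,0,0]],[[0,0,8],[0,0,0]],[[0,0,8],[0,0,0]]]' 0
```

```text
time_s: 26.9
tcp_pos: [0.4991, 0.2126, 0.1418]
ee_rot: [[-0.926, -0.377, -0.0], [-0.377, 0.926, 0.0], [0.0, 0.0, -1.0]]
wrist_force: [0.6, 0.4, 0.3]
gripper_width: 0.043
gripper_force: 0.0
time_s: 27.9
tcp_pos: [0.499, 0.2126, 0.1342]
ee_rot: [[-0.926, -0.377, -0.0], [-0.377, 0.926, 0.0], [0.0, 0.0, -1.0]]
wrist_force: [-2.1, -0.6, 5.0]
gripper_width: 0.004
gripper_force: 2.7
```

```bash
python3 -m pendant '[[[0,0,1],[0,0,0]],[[0,0,2],[0,0,0]],[[0,0,3],[0,0,0]],[[0,0,3.5],[0,0,0]],[[0,0,3.5],[0,0,0]],[[0,0,3.5],[0,0,0]],[[0,0,3.5],[0,0,0]]]' 0
```

```text
time_s: 28.6
tcp_pos: [0.499, 0.2126, 0.1314]
ee_rot: [[-0.926, -0.378, 0.0], [-0.378, 0.926, 0.0], [-0.0, 0.0, -1.0]]
wrist_force: [-2.5, -1.3, 10.1]
gripper_width: 0.007
gripper_force: 4.8
```

The press reached 10.1 N. Next I'll retreat straight up and move clear to check the stack.

```bash
python3 -m pendant '[[[0,0,0],[0,0,0]],[[0,0,-2],[0,0,0]],[[0,0,-5],[0,0,0]],[[0,0,-10],[0,0,0]],[[0,0,-20],[0,0,0]],[[0,0,-40],[0,0,0]],[[0,0,-70],[0,0,0]],[[0,0,-90],[0,0,0]],[[0,0,-95],[0,0,0]]]' 0
python3 -m pendant '[[[8,-16,0],[0,0,0]],[[22,-46,0],[0,0,0]],[[42,-86,0],[0,0,0]],[[62,-128,0],[0,0,0]],[[82,-170,0],[0,0,0]],[[102,-210,0],[0,0,0]],[[116,-240,0],[0,0,0]],[[124,-256,0],[0,0,0]],[[124,-256,0],[0,0,0]],[[124,-256,0],[0,0,0]]]' 0
python3 -c "
from h import *
c=cam('scene');t=cam('top')
cv2.imwrite('pics/s5.png',np.hstack([cv2.resize(q,(400,400),interpolation=cv2.INTER_CUBIC) for q in (c['frame'][145:225,280:360,::-1],t['frame'][180:270,135:225,::-1])]))"
```

```text
time_s: 29.5
tcp_pos: [0.5, 0.2132, 0.228]
ee_rot: [[-0.926, -0.377, 0.004], [-0.377, 0.926, 0.003], [-0.005, 0.001, -1.0]]
wrist_force: [0.9, 1.1, -0.6]
gripper_width: 0.003
gripper_force: 0.0
time_s: 30.5
tcp_pos: [0.4799, -0.0719, 0.2242]
ee_rot: [[-0.927, -0.376, -0.003], [-0.376, 0.927, 0.0], [0.002, 0.001, -1.0]]
wrist_force: [0.0, 0.8, 0.4]
gripper_width: 0.007
gripper_force: 0.0
```

View pics/s5.png

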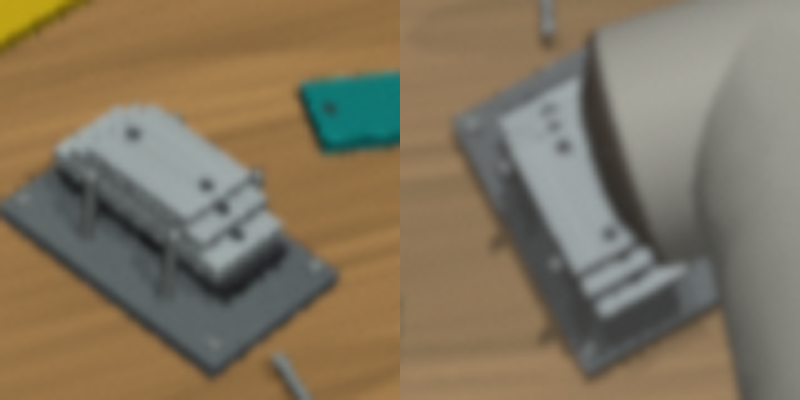

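The picture shows all three plates stacked flat. The dots are evenly stepped along one line at both ends: (134,134) and (206,185) on the top plate, then (222,207) and (237,233) below. The robot is clear.

```bash
python3 -c "
from station import r
print(r.finish_job())"
```

```text
the job is handed in; nothing more can be done
None
```

The job is handed in at about 31 s: the long, mid and short plates are stacked flat and centred on the seat, pressed in order at 10.1, 9.8 and 10.1 N, and the mug, screwdriver and drive were never approached.

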